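# Slide the stimulator pod into its charging well and start the charge

### The arm

A 6-joint arm with a two-finger parallel gripper is mounted at the origin on a cart in front of the work surface, level with it; the furniture and walls round the work are solid. World frame = base frame: x ahead of the robot, y to its left, z up, the work surface at z = 0. Lengths are in m, angles in rad, forces in N, time in s.
With the tool pointing down it reaches from about 0.325 to 0.75 m from the base axis. Payload 7.6 kg.
Tool frame: the origin (TCP) lies between the finger pads; the fingertips stand 11 mm ahead of it and the grasp point (between the pads) lies 8 mm behind it (robot.tcp_to_tips is the distance from the TCP to the fingertips, in m); z points along the fingers, y is the line along which they close (so a half turn about z gives the same grasp; the last joint's range is limited). The gripper opens to 85 mm and grips with 20 to 120 N. Pads are 22 mm wide; open, the fingers measure 114 mm over their backs; the gripper's body (76 mm by 85 mm) begins 54 mm behind the grasp point. The pads swing forward as they close: fully open they stand 13 mm farther back than shut.
Start: joints at [-1.356, 0.052, 1.401, -0, 1.689, -0.07], TCP at [0.148, -0.504, 0.214] pointing down, gripper open.
Joint ranges: [-2.9, 2.9], [-0.91, 2.17], [0.12, 2.37], [-1.06, 4.2], [0.26, 2.73], [-2.93, 2.93]. Speed limits (rad/s): [2.57, 2.57, 3.01, 3.14, 3.14, 3.14].

### API

Orientations are given as a rotation vector (axis times angle).
In Python, from bench import robot, read_camera, recognise, outline_of gives the robot as it stands.
- The arm moves only by the tool apply_moves, never from a script. Its argument "targets" is a list of rows, each an object with "offset": the shift along the tool's x, y, z in mm, a list of three; "dr": the turn, a rotation vector about the tool's x, y, z in degrees, a list of three; "hand": the closure, from 0 (fully open) to 1 (shut). In form: [{"offset": [x, y, z], "dr": [wx, wy, wz], "hand": hand}, ...]. A call has 1 to 12 rows; each row is the pose to reach, as a shift and turn from the pose commanded when the call began, along the tool's axes at that moment; what a row does not reach only later rows make up. A row lasts 1/10 s, in which the tool goes at most 50 mm and 8.59 degrees, less where a joint would pass 70% of its speed; a pose out of reach is approached as far as the arm can. A call with a gripper value outside its range is refused whole. The fingers move at their own pace and stop on an object; "force" is the grip in N (left out, the last holds). Time passes only in rows, so rows that repeat a pose let the fingers close. It gives the time, the measured TCP pose, the force, the opening and the grip force at its end, in the units of the state.
- robot.read_state(): the state, without advancing time (a new reading comes with each control period).
- read_camera(name): name is "scene" or "side" or "wrist"; returns a dict with "pixels" (420x560x3 uint8, blue, green, red), "camera_matrix" (3x3 intrinsics, pixels), "camera_from_world" (4x4, takes a point from world to camera coordinates). Camera axes: x right, y down, z forward; pixel columns grow to the right and rows downward; lengths in m; the calibration is good to about 2 mm. A picture is of the moment at which its call begins. There is no depth.
- robot.close_job(): hands the job in; it is judged then, once.
Trained networks look in the newest picture that a camera, given by its name, has taken for a name from the list of things; names that differ only in an ending like _2 or _b are one class to them, and where a whole thing is asked for, a point or a joint stands for the part that bears it (a point fixed in the world has none). Each returns a list of dicts, best first, with "score" (0 to 1); they miss things now and then, are a little off and sometimes report something else, mostly with a low value. They report only what shows in the picture. A call takes as long as a camera call.
- recognise(camera, query): "bbox" ([left, top, right, bottom] in pixels, round what is visible of it).
- outline_of(camera, query): "pixels" (420x560 bool, what is visible of it) and "bbox" ([left, top, right, bottom] in pixels, round what is visible of it).
The state is a dict: "time": time; "joint_pos": joint angles; "qd": joint speeds; "tau": joint torques, N m; "eef_pos": TCP position; "eef_rot": TCP orientation; "force": force on the tool from outside, world axes, zero at the start; "moment": the same for the moment, N m; "gripper_width": finger opening in m; "finger_force": force on a finger pad.
Only numpy, scipy, OpenCV 4.12 (cv2) and the standard library are available. Lean on these libraries where they do the work, as an engineer would, in place of code of your own. Each camera call takes 0.05 s, during which the arm holds its last target. There are 200 camera calls.

### The job

With the fingertips, push the loose round pod along the deck of the charging dock until it drops into the empty well and lies flat on the bottom; do not pick it up. Then press the dock's round start button fully down and let it come up again. Leave the pod that is already in the dock, the nail polish bottle and the strap roll where they are.

Things in the scene. Friction and masses are not known exactly. Their poses are not given: they have to be found in the camera images.
- dock: Grey charging dock, a flat block fixed to the worktop, 200 (x) x 130 (y) x 24 mm high. Origin: centre of the underside; z up. Its -x half is a bare flat deck. In the other half two round wells, each 50 mm wide and 8 mm deep, without raised rims, are centred at x +30, y +32 mm (empty) and x +30, y -32 mm (holds a pod). The start button stands at x +80 mm, y 0.
- empty_well (a point): Centre of the floor of the empty well (50 mm diameter, 8 mm below the deck). Its axes are those of the dock.
- loose_pod: The loose wireless stimulator pod: a white disc 44 mm in diameter and 14 mm thick with a dark band round its side, about 45 g, lying flat on the bare half of the dock's deck. Origin: centre of its underside; z up. It slides freely. When it is in the well its top stands 6 mm above the deck.
- parked_pod: An identical pod that already lies in the other well (its top 6 mm above the deck). Origin: centre of its underside. To be left there.
- start_button_top (a point): Centre of the top of the dock's start button, a white round spring button 22 mm in diameter; its top is 45 mm above the worktop. It stands 9 mm out of a grey round housing (38 mm in diameter, 12 mm high on the deck) and is pressed straight down.
- start_button (a joint): Travel of the start button in m: 0 up, 0.005 fully down; a spring (about 4 N when fully down) brings it back.
- polish_bottle: Square nail polish bottle, 26 x 26 x 76 mm, standing on the worktop beside the dock's +y side. Origin: centre of its underside. To be left alone.
- strap: Dark rolled strap, 43 mm in diameter and 38 mm high, standing on the worktop beside the dock's -y side. Origin: centre of its underside. To be left alone.

How it is judged:
By the outcome, as a careful person would: the job done as asked, in the order asked, and still so for the second after the job is handed in, with the robot touching nothing.
It also fails if it takes over 48 s, if anything falls off the work surface, if the arm or the gripper's body presses on something with over 40 N, if the wrist force passes 120 N, or if a joint passes its speed limit or range.

## Working session

There is one attempt and no reset: what is moved stays moved. The work goes in short steps, Python scripts to look and compute and a tool call to move; the robot and the scene stay as the last step left them, time stands still between calls to the robot, and variables do not carry over. Pictures are saved under pics/ and viewed, at most 10 in all, crops included, and the job is handed in when it is done.

Besides the shell and the picture viewer there is one more tool, called after ">>>" as name(argument=value, ...) on one line, values as JSON. apply_moves: Moves the arm, as the interface text tells. Its arguments: {"type":"object","properties":{"targets":{"type":"array"},"force":{"type":"number"}},"required":["targets"]}

```bash
mkdir -p pics; cat > h.py <<'E'
import numpy as np, cv2
from bench import robot, read_camera, recognise, outline_of
from scipy.spatial.transform import Rotation as R
def ray(c,uv,z):
    K=c["camera_matrix"];T=np.array(c["camera_from_world"]);Rm=T[:3,:3];o=-Rm.T@T[:3,3]
    d=Rm.T@np.linalg.inv(K)@np.array([uv[0],uv[1],1.]);return o+d*(z-o[2])/d[2]
def proj(c,p):
    T=np.array(c["camera_from_world"]);q=np.array(c["camera_matrix"])@(T[:3,:3]@np.array(p)+T[:3,3]);return q[:2]/q[2]
E
python3 - <<'E'
from h import *
ims=[]
for n in ("scene","side"):
    c=read_camera(n);ims.append(c["pixels"]);print(n,np.round(-np.array(c["camera_from_world"])[:3,:3].T@np.array(c["camera_from_world"])[:3,3],3))
    for q,z in (("dock",.024),("loose_pod",.031),("start_button_top",.04),("polish_bottle",.038),("strap",.019)):
        for r in recognise(n,q)[:3]:
            b=r["bbox"];print(q,round(r["score"],2),np.round(b),np.round(ray(c,((b[0]+b[2])/2,(b[1]+b[3])/2),z),3))
    cv2.imwrite(f"pics/{n}.png",c["pixels"])
E
```

```text
scene [0.204 0.71  0.566]
dock 0.83 [249. 200. 362. 265.] [0.574 0.007 0.024]
loose_pod 0.75 [322. 216. 343. 235.] [ 0.535 -0.035  0.031]
start_button_top 0.62 [265. 208. 277. 215.] [0.658 0.001 0.04 ]
polish_bottle 0.72 [277. 232. 298. 273.] [0.56  0.098 0.038]
strap 0.71 [308. 186. 327. 212.] [ 0.618 -0.127  0.019]
side [ 0.23  -0.594  0.499]
dock 0.79 [225. 220. 378. 308.] [ 0.573 -0.04   0.024]
loose_pod 0.77 [266. 250. 298. 283.] [ 0.54  -0.04   0.031]
polish_bottle 0.59 [340. 269. 372. 310.] [ 0.599 -0.143  0.038]
strap 0.89 [343. 270. 368. 310.] [ 0.613 -0.124  0.019]
```

View pics/scene.png

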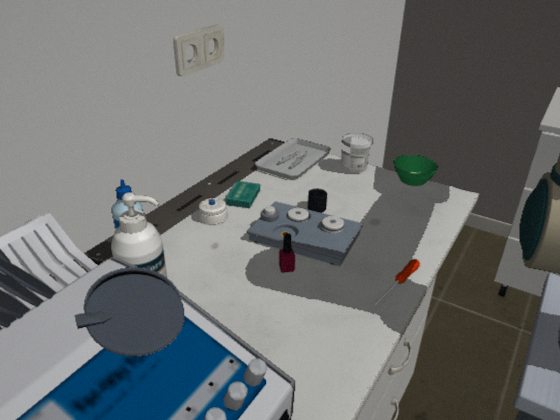

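View pics/side.png

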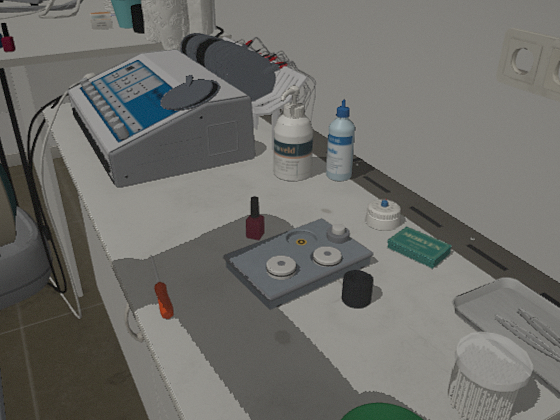

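Scene view: loose pod at (333,224), empty well at (287,231), parked pod at (298,215), button at (269,212). Side view: the same four at (282,266), (301,241), (327,256) and (338,231). There is free space above the dock. Next I'll fit the dock pose from these.

```bash
python3 - <<'E'
from h import *
from scipy.optimize import least_squares
C={n:read_camera(n) for n in("scene","side")}
P={"scene":[(269,210,80,0,45),(298,213,30,-32,30),(287,231,30,32,16)],"side":[(338,227,80,0,45),(327,254,30,-32,30),(301,241,30,32,16)]}
def f(x):
    o=[]
    for n in P:
        for u,v,a,b,z in P[n]:
            c,s=np.cos(x[2]),np.sin(x[2]);a/=1e3;b/=1e3
            o+=list(proj(C[n],(x[0]+c*a-s*b,x[1]+s*a+c*b,z/1e3))-(u,v))
    return o
r=least_squares(f,[.57,0,0]);print(r.x,np.round(r.fun,1))
print(ray(C["scene"],(332.5,222),.038),ray(C["side"],(281,264),.038))
w=read_camera("wrist");s=robot.read_state();T=np.array(w["camera_from_world"])
Rt=R.from_rotvec(s["eef_rot"]);print(Rt.as_matrix().round(3),s["eef_pos"])
print("cam pos in tool",Rt.inv().apply(-T[:3,:3].T@T[:3,3]-s["eef_pos"]),(T[:3,:3]@Rt.as_matrix()).round(2))
E
```

```text
[ 0.58372008 -0.01523159  0.14637637] [ 0.8 -2.2  0.2 -1.1 -0.9  2.6 -0.1 -1.   0.3 -0.6 -0.2  1.3]
[ 0.5363764  -0.03557096  0.038     ] [ 0.53688067 -0.04266635  0.038     ]
[[ 0.96   0.281  0.   ]
 [ 0.281 -0.96  -0.   ]
 [ 0.     0.    -1.   ]] [ 0.14755007 -0.50387087  0.21395353]
cam pos in tool [ 0.06826722 -0.00075949 -0.15968475] [[ 0.    1.   -0.  ]
 [-0.96 -0.   -0.27]
 [-0.27  0.    0.96]]
```

>>> apply_moves(targets=[{"offset": [541,-346,40],"dr": [0,0,-22.7],"hand": 0.5},{"offset": [541,-346,40],"dr": [0,0,-22.7],"hand": 0.5},{"offset": [541,-346,40],"dr": [0,0,-22.7],"hand": 0.5},{"offset": [541,-346,40],"dr": [0,0,-22.7],"hand": 0.8},{"offset": [541,-346,40],"dr": [0,0,-22.7],"hand": 0.8},{"offset": [541,-346,40],"dr": [0,0,-22.7],"hand": 0.8},{"offset": [541,-346,40],"dr": [0,0,-22.7],"hand": 0.8},{"offset": [541,-346,40],"dr": [0,0,-22.7],"hand": 0.8},{"offset": [541,-346,40],"dr": [0,0,-22.7],"hand": 0.8},{"offset": [541,-346,40],"dr": [0,0,-22.7],"hand": 0.8},{"offset": [541,-346,40],"dr": [0,0,-22.7],"hand": 0.8},{"offset": [541,-346,40],"dr": [0,0,-22.7],"hand": 0.8}])

```text
time: 1.95
eef_pos: [0.5422, -0.0506, 0.1766]
eef_rot: [2.961, 1.049, 0.001]
force: [-0.2, -1.1, 0.4]
gripper_width: 0.0173
finger_force: 0.0
```

>>> apply_moves(targets=[{"offset": [0,0,0],"dr": [0,0,0],"hand": 0.8},{"offset": [0,0,0],"dr": [0,0,0],"hand": 0.8}])

```text
time: 2.15
eef_pos: [0.5411, -0.0517, 0.176]
eef_rot: [-2.96, -1.052, 0.002]
force: [-0.4, -0.5, 0.4]
gripper_width: 0.0169
finger_force: 0.0
```

```bash
python3 - <<'E'
from h import *
c=read_camera("wrist");s=robot.read_state();print(s["time"],s["eef_pos"],R.from_rotvec(s["eef_rot"]).as_matrix().round(3),s["gripper_width"])
for q,z in (("dock",.024),("loose_pod",.038),("start_button_top",.045)):
    for r in recognise("wrist",q)[:3]:
        b=r["bbox"];print(q,round(r["score"],2),np.round(b),np.round(ray(c,((b[0]+b[2])/2,(b[1]+b[3])/2),z),4))
cv2.imwrite("pics/w1.png",c["pixels"])
E
```

```text
2.2 [ 0.54081343 -0.05266865  0.17643975] [[ 0.777  0.63  -0.001]
 [ 0.63  -0.777 -0.   ]
 [-0.001 -0.    -1.   ]] 0.0170451789089089
dock 0.89 [163.   2. 412. 255.] [ 0.5875 -0.0168  0.024 ]
loose_pod 0.94 [249. 163. 297. 215.] [ 0.5412 -0.0386  0.038 ]
start_button_top 0.82 [325.  21. 356.  54.] [ 0.6636 -0.0052  0.045 ]
```

View pics/w1.png

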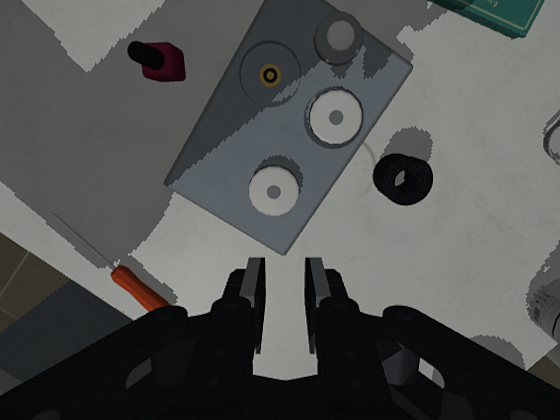

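Wrist view: loose pod top at (274,190), well centre at (269.5,75), parked pod at (336,117), button top at (341,37), all unobstructed.

```bash
python3 - <<'E'
from h import *
c=read_camera("wrist");s=robot.read_state();Rt=R.from_rotvec(s["eef_rot"])
for n,uv,z in (("pod",(274,190),.038),("well",(269.5,75),.016),("parked",(335.5,117),.030),("button",(341,37),.045),("strap",(403,179),.038)):
    p=ray(c,uv,z);print(n,p.round(4),"tool mm",(1e3*Rt.inv().apply(p-s["eef_pos"])).round(1))
for n in ("loose_pod","empty_well","parked_pod"):
    for r in recognise("wrist",n)[:2]: print(n,r)
E
```

```text
pod [ 0.5407 -0.0416  0.038 ] tool mm [  7.5  -9.4 139.1]
well [0.6116 0.0203 0.016 ] tool mm [101.6 -13.1 161.1]
parked [ 0.6196 -0.0438  0.03  ] tool mm [ 67.5  41.9 147.2]
button [ 0.6643 -0.0075  0.045 ] tool mm [125.1  41.7 132.2]
strap [ 0.6167 -0.1208  0.038 ] tool mm [ 16.9  99.9 139.2]
loose_pod {'bbox': [244.5, 162.4, 298.0, 213.8], 'score': 0.8}
loose_pod {'bbox': [164.3, 1.3, 410.0, 257.4], 'score': 0.5}
parked_pod {'bbox': [307.0, 89.0, 358.3, 140.9], 'score': 0.74}
```

>>> apply_moves(targets=[{"offset": [-34,-8,0],"dr": [0,0,-2.2],"hand": 0.8},{"offset": [-34,-8,30],"dr": [0,0,-2.2],"hand": 0.8},{"offset": [-34,-8,70],"dr": [0,0,-2.2],"hand": 0.8},{"offset": [-34,-8,105],"dr": [0,0,-2.2],"hand": 0.8},{"offset": [-34,-8,125],"dr": [0,0,-2.2],"hand": 0.8},{"offset": [-34,-8,135],"dr": [0,0,-2.2],"hand": 0.8},{"offset": [-34,-8,135],"dr": [0,0,-2.2],"hand": 0.8},{"offset": [-34,-8,135],"dr": [0,0,-2.2],"hand": 0.8}])

```text
time: 3.35
eef_pos: [0.5104, -0.068, 0.0429]
eef_rot: [2.94, 1.105, 0.003]
force: [-0.4, -0.8, 0.4]
gripper_width: 0.0167
finger_force: 0.0
```

```bash
python3 - <<'E'
from h import *
c=read_camera("wrist");s=robot.read_state();Rt=R.from_rotvec(s["eef_rot"]);print(s["eef_pos"],s["force"],s["gripper_width"])
for n,p in (("pod",[.5407,-.0416,.038]),("well",[.6116,.0203,.016])): print(n,(1e3*Rt.inv().apply(np.array(p)-s["eef_pos"])).round(1))
cv2.imwrite("pics/w2.png",c["pixels"])
E
```

```text
[ 0.51063484 -0.06797772  0.04328762] [ 0.94023144 -0.27413203 -0.6863847 ] 0.017312382893393947
pod [40.  -0.   5.4]
well [134.1   0.   27.5]
```

View pics/w2.png

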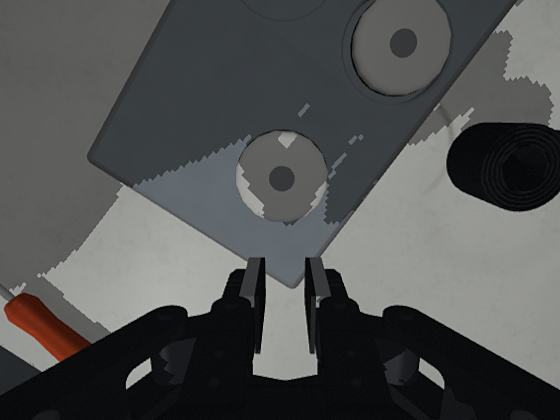

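The pod at (282,178) sits about 2 mm left of the finger centre line at x≈286. I'll shift by -2 mm, lower 4 mm and push to just short of the well edge.

>>> apply_moves(targets=[{"offset": [0,-2,4],"dr": [0,0,0],"hand": 0.8},{"offset": [3,-2,4],"dr": [0,0,0],"hand": 0.8},{"offset": [8,-2,4],"dr": [0,0,0],"hand": 0.8},{"offset": [13,-2,4],"dr": [0,0,0],"hand": 0.8},{"offset": [19,-2,4],"dr": [0,0,0],"hand": 0.8},{"offset": [26,-2,4],"dr": [0,0,0],"hand": 0.8},{"offset": [33,-2,4],"dr": [0,0,0],"hand": 0.8},{"offset": [40,-2,4],"dr": [0,0,0],"hand": 0.8},{"offset": [47,-2,4],"dr": [0,0,0],"hand": 0.8},{"offset": [54,-2,4],"dr": [0,0,0],"hand": 0.8},{"offset": [61,-2,4],"dr": [0,0,0],"hand": 0.8},{"offset": [66,-2,4],"dr": [0,0,0],"hand": 0.8}])

```text
time: 4.6
eef_pos: [0.5584, -0.0222, 0.0376]
eef_rot: [2.94, 1.106, 0.0]
force: [-0.2, -0.2, 0.0]
gripper_width: 0.0172
finger_force: 0.0
```

```bash
python3 - <<'E'
from h import *
c=read_camera("wrist");s=robot.read_state();Rt=R.from_rotvec(s["eef_rot"]);print(s["eef_pos"],s["force"],s["gripper_width"])
print("well",(1e3*Rt.inv().apply(np.array([.6116,.0203,.016])-s["eef_pos"])).round(1),"well px",proj(c,[.6116,.0203,.024]))
cv2.imwrite("pics/w3.png",c["pixels"])
E
```

```text
[ 0.55871149 -0.02190293  0.03764499] [-0.52188177  0.86711707  0.34438308] 0.017129480415568044
well [67.6  3.1 21.7] well px [291.98998366 116.89073287]
```

View pics/w3.png

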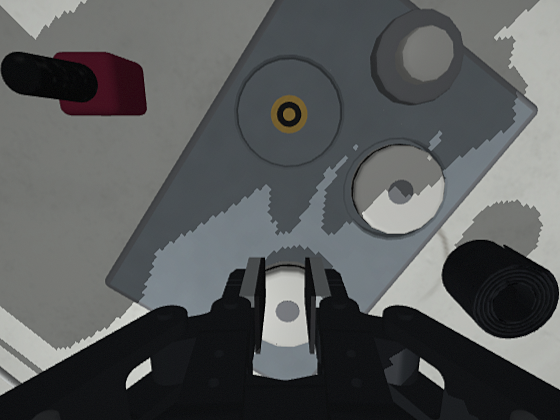

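```bash
python3 - <<'E'
from h import *
c=read_camera("wrist");s=robot.read_state();Rt=R.from_rotvec(s["eef_rot"]);e=np.array(s["eef_pos"]);print(s["time"])
for t in ([0,0,0],[0,0,11],[11,8,11],[-11,8,11],[11,8,-20],[31,0,5]): print(t,proj(c,e+Rt.apply(np.array(t)/1e3)).round())
for z in (.038,.030): 
  for uv in ((288,310),(288,265),(288,375)):print(z,(1e3*Rt.inv().apply(ray(c,uv,z)-e)).round(1))
print("unmoved pod px",proj(c,[.5407,-.0416,.038]))
for n in("scene","side"):
  k=read_camera(n);print(n,proj(k,[.5407,-.0416,.038]),[ (r["bbox"],r["score"]) for r in recognise(n,"loose_pod")[:3]])
  u,v=proj(k,[.56,-.02,.04]).astype(int);a=k["pixels"][v-60:v+60,u-80:u+80];cv2.imwrite(f"pics/{n}3.png",cv2.resize(a,None,fx=4,fy=4,interpolation=cv2.INTER_CUBIC))
a=np.vstack([cv2.imread(f"pics/{n}3.png") for n in("scene","side")]);cv2.imwrite("pics/b3.png",cv2.resize(a,(400,600)))
E
```

```text
4.7
[0, 0, 0] [285. 264.]
[0, 0, 11] [285. 255.]
[11, 8, 11] [301. 235.]
[-11, 8, 11] [301. 275.]
[11, 8, -20] [305. 259.]
[31, 0, 5] [285. 199.]
0.038 [-24.7   1.3  -0.4]
0.038 [-0.4  1.2 -0.4]
0.038 [-63.4   1.4  -0.4]
0.03 [-29.4   1.4   7.6]
0.03 [-3.9  1.3  7.6]
0.03 [-70.    1.5   7.6]
unmoved pod px [291.2308454  312.27343838]
scene [331.91127232 219.95431061] []
side [282.92931234 262.8953073 ] [([267.6, 255.3, 300.1, 279.9], 0.87)]
```

View pics/b3.png

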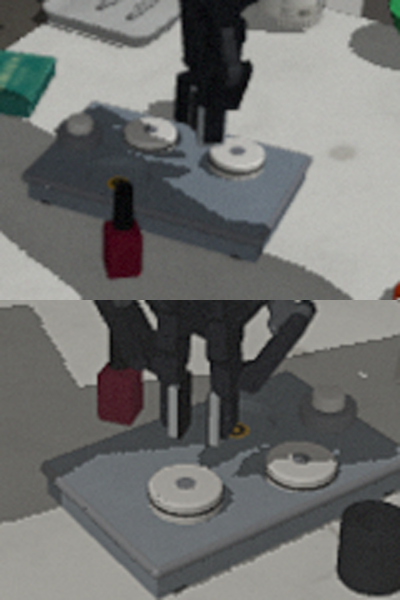

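In both side and scene crops the pod is unmoved (at its old place) and the fingertips hang over the deck beyond it, so they passed above it. The real fingertip height must be off; I'll triangulate it.

```bash
python3 - <<'E'
from h import *
from scipy.optimize import least_squares
print(robot.tcp_to_tips)
s=robot.read_state();Rt=R.from_rotvec(s["eef_rot"]);e=np.array(s["eef_pos"])
C={n:read_camera(n) for n in("scene","side")}
o=[]
for n,px in(("scene",(197,132)),("side",(197,140))):
  u,v=proj(C[n],[.56,-.02,.04]).astype(int);o.append((n,np.array([u-80+px[0]/2.5,v-60+px[1]/2.5])))
print(o)
r=least_squares(lambda x:np.concatenate([proj(C[n],x)-p for n,p in o]),e);print(r.x,r.fun,1e3*Rt.inv().apply(r.x-e),e)
for n in C:print(n,proj(C[n],e+Rt.apply([0,0,.011])))
E
```

```text
0.011
[('scene', array([316.8, 213.8])), ('side', array([285.8, 246. ]))]
[ 0.55988681 -0.02059843  0.05200774] [ 1.98918286  2.15996797  1.63501448 -1.55305381] [  3.09648564  -0.30261956 -14.47558072] [ 0.55775366 -0.02286788  0.03753288]
scene [319.56816172 226.57723842]
side [286.70274444 259.47771826]
```

>>> apply_moves(targets=[{"offset": [18,0,0],"dr": [0,0,0],"hand": 0.8},{"offset": [18,0,6],"dr": [0,0,0],"hand": 0.8},{"offset": [18,0,12],"dr": [0,0,0],"hand": 0.8},{"offset": [18,0,16],"dr": [0,0,0],"hand": 0.8},{"offset": [18,0,18],"dr": [0,0,0],"hand": 0.8},{"offset": [18,0,18],"dr": [0,0,0],"hand": 0.8}])

```text
time: 5.6
eef_pos: [0.571, -0.0111, 0.0191]
eef_rot: [-2.94, -1.105, 0.001]
force: [0.3, -0.1, -0.7]
gripper_width: 0.017
finger_force: 0.0
```

```bash
python3 - <<'E'
from h import *
c=read_camera("wrist");s=robot.read_state();print(s["eef_pos"],s["force"],s["gripper_width"])
ims=[]
for n in("scene","side"):
  k=read_camera(n)
  u,v=proj(k,[.57,-.01,.03]).astype(int);a=k["pixels"][v-50:v+50,u-70:u+70];ims.append(cv2.resize(a,(420,300),interpolation=cv2.INTER_CUBIC))
cv2.imwrite("pics/b4.png",np.hstack([np.vstack(ims),cv2.resize(c["pixels"],(380,285))[:,:]] if 0 else [np.vstack(ims),np.vstack([cv2.resize(c["pixels"],(380,285)),np.zeros((315,380,3),np.uint8)])]))
E
```

```text
[ 0.5712273  -0.01103259  0.01944647] [-0.39375586 -0.06054026 -0.36338291] 0.017134951461057726
```

View pics/b4.png

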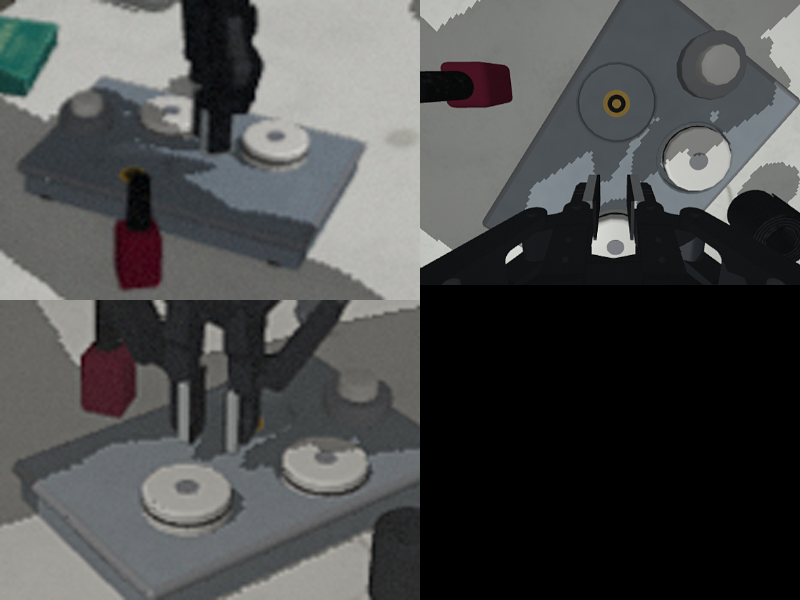

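The crops show the tips just in front of the pod and still clear of the deck, with reported TCP z at 0.019. So the tip offset is wrong by about 25 mm. I'll touch the deck in small steps.

>>> apply_moves(targets=[{"offset": [0,0,3],"dr": [0,0,0],"hand": 0.8},{"offset": [0,0,5],"dr": [0,0,0],"hand": 0.8},{"offset": [0,0,6],"dr": [0,0,0],"hand": 0.8},{"offset": [0,0,6],"dr": [0,0,0],"hand": 0.8}])

```text
time: 6.15
eef_pos: [0.5713, -0.0108, 0.0133]
eef_rot: [-2.94, -1.106, 0.001]
force: [0.1, -0.3, 0.3]
gripper_width: 0.0172
finger_force: 0.0
```

>>> apply_moves(targets=[{"offset": [0,0,1],"dr": [0,0,0],"hand": 0.8},{"offset": [0,0,2],"dr": [0,0,0],"hand": 0.8},{"offset": [0,0,2],"dr": [0,0,0],"hand": 0.8}])

```text
time: 6.45
eef_pos: [0.5714, -0.0108, 0.0114]
eef_rot: [-2.941, -1.106, 0.0]
force: [-0.1, -0.2, -0.5]
gripper_width: 0.0167
finger_force: 0.0
```

>>> apply_moves(targets=[{"offset": [0,0,1],"dr": [0,0,0],"hand": 0.8},{"offset": [0,0,2],"dr": [0,0,0],"hand": 0.8},{"offset": [0,0,2],"dr": [0,0,0],"hand": 0.8}])

```text
time: 6.75
eef_pos: [0.5713, -0.0108, 0.0094]
eef_rot: [-2.941, -1.106, 0.001]
force: [0.0, 0.1, -0.1]
gripper_width: 0.0171
finger_force: 0.0
```

```bash
python3 - <<'E'
from h import *
s=robot.read_state();print(s["eef_pos"],s["force"])
ims=[]
for n in("scene","side"):
  k=read_camera(n)
  u,v=proj(k,[.57,-.01,.03]).astype(int);a=k["pixels"][v-35:v+35,u-50:u+50];ims.append(cv2.resize(a,(400,280),interpolation=cv2.INTER_CUBIC))
cv2.imwrite("pics/b5.png",np.hstack(ims))
E
```

```text
[ 0.57133461 -0.01081734  0.00938194] [ 0.04777807  0.07299922 -0.14772489]
```

View pics/b5.png

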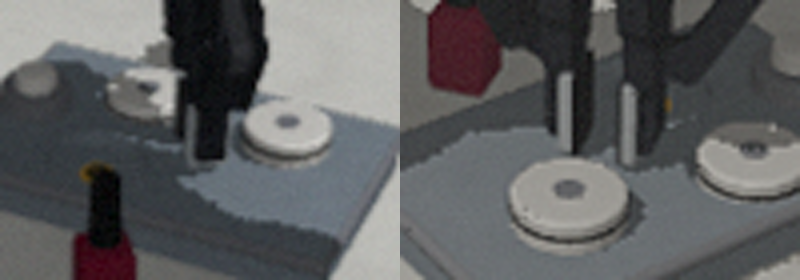

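The tips now look only a few mm above the deck; the pod is undisturbed.

>>> apply_moves(targets=[{"offset": [0,0,1],"dr": [0,0,0],"hand": 0.8},{"offset": [0,0,2],"dr": [0,0,0],"hand": 0.8},{"offset": [0,0,2],"dr": [0,0,0],"hand": 0.8}])

```text
time: 7.15
eef_pos: [0.5713, -0.0108, 0.0074]
eef_rot: [-2.94, -1.106, 0.001]
force: [-0.3, -0.5, 0.6]
gripper_width: 0.0171
finger_force: 0.0
```

>>> apply_moves(targets=[{"offset": [0,0,1],"dr": [0,0,0],"hand": 0.8},{"offset": [0,0,2],"dr": [0,0,0],"hand": 0.8},{"offset": [0,0,2],"dr": [0,0,0],"hand": 0.8}])

```text
time: 7.45
eef_pos: [0.5716, -0.0108, 0.0069]
eef_rot: [2.94, 1.106, 0.0]
force: [-4.7, -0.0, 8.8]
gripper_width: 0.017
finger_force: 4.4
```

Deck contact is at reported z≈0.007, so the fingertips are about 17 mm above the reported TCP. I'll go back over the pod raised, then push at tip height ≈4 mm above the deck.

>>> apply_moves(targets=[{"offset": [0,0,-20],"dr": [0,0,0],"hand": 0.8},{"offset": [0,1,-38],"dr": [0,0,0],"hand": 0.8},{"offset": [-40,1,-38],"dr": [0,0,0],"hand": 0.8},{"offset": [-84,1,-38],"dr": [0,0,0],"hand": 0.8},{"offset": [-86,1,-38],"dr": [0,0,0],"hand": 0.8},{"offset": [-86,1,-20],"dr": [0,0,0],"hand": 0.8},{"offset": [-86,1,-6],"dr": [0,0,0],"hand": 0.8},{"offset": [-86,1,-6],"dr": [0,0,0],"hand": 0.8},{"offset": [-82,1,-6],"dr": [0,0,0],"hand": 0.8},{"offset": [-77,1,-6],"dr": [0,0,0],"hand": 0.8},{"offset": [-72,1,-6],"dr": [0,0,0],"hand": 0.8},{"offset": [-67,1,-6],"dr": [0,0,0],"hand": 0.8}])

```text
time: 8.65
eef_pos: [0.5225, -0.0554, 0.0121]
eef_rot: [2.94, 1.106, 0.001]
force: [-0.5, -1.0, 0.7]
gripper_width: 0.0171
finger_force: 0.4
```

```bash
cat > look.py <<'E'
from h import *
c=read_camera("wrist");s=robot.read_state();Rt=R.from_rotvec(s["eef_rot"]);e=np.array(s["eef_pos"]);print(s["time"],e.round(4),s["force"])
def t(p):return (1e3*Rt.inv().apply(np.array(p)-e)).round(1)
print("well",t([.6116,.0203,.016]),"px",proj(c,[.6116,.0203,.024]).round())
for n in ("loose_pod","start_button_top"):
  for r in outline_of("wrist",n)[:3]:
    b=r["bbox"];print(n,round(r["score"],2),np.round(b),t(ray(c,((b[0]+b[2])/2,(b[1]+b[3])/2),.038)))
E
python3 look.py
```

```text
8.7 [ 0.5228 -0.055   0.0121] [ 0.19435344  0.32700338 -0.63250051]
well [116.4   1.9  -3.8] px [291. -22.]
loose_pod 0.66 [230. 154. 340. 264.] [ 33.2  -0.1 -25.9]
```

>>> apply_moves(targets=[{"offset": [5,0,0],"dr": [0,0,0],"hand": 0.8},{"offset": [10,0,0],"dr": [0,0,0],"hand": 0.8},{"offset": [15,0,0],"dr": [0,0,0],"hand": 0.8},{"offset": [20,0,0],"dr": [0,0,0],"hand": 0.8},{"offset": [25,0,0],"dr": [0,0,0],"hand": 0.8},{"offset": [30,0,0],"dr": [0,0,0],"hand": 0.8},{"offset": [35,0,0],"dr": [0,0,0],"hand": 0.8},{"offset": [40,0,0],"dr": [0,0,0],"hand": 0.8},{"offset": [44,0,0],"dr": [0,0,0],"hand": 0.8},{"offset": [48,0,0],"dr": [0,0,0],"hand": 0.8},{"offset": [50,0,0],"dr": [0,0,0],"hand": 0.8}])

```text
time: 9.9
eef_pos: [0.5596, -0.0225, 0.0116]
eef_rot: [2.94, 1.106, 0.0]
force: [0.4, -0.1, 0.0]
gripper_width: 0.0171
finger_force: 0.2
```

```bash
python3 look.py; python3 -c "
from h import *
cv2.imwrite('pics/w6.png',read_camera('wrist')['pixels'])"
```

```text
9.95 [ 0.5597 -0.0224  0.0116] [ 0.19645254 -0.05898198  0.53298613]
well [67.2  2.1 -4.4] px [291. 119.]
loose_pod 0.89 [230. 156. 339. 265.] [ 33.2  -0.5 -26.4]
start_button_top 0.75 [414.   8. 488.  80.] [ 92.1  56.4 -26.4]
```

View pics/w6.png

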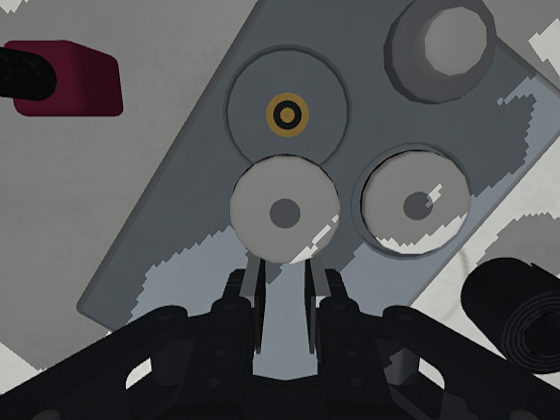

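Pod at (285,211) is riding against the fingers; the well rim centre is at (288,106), floor mark (288,115), so the push line is nearly exact.

>>> apply_moves(targets=[{"offset": [4,0.5,0],"dr": [0,0,0],"hand": 0.8},{"offset": [8,1,0],"dr": [0,0,0],"hand": 0.8},{"offset": [12,1,0],"dr": [0,0,0],"hand": 0.8},{"offset": [16,1,0],"dr": [0,0,0],"hand": 0.8},{"offset": [20,1,0],"dr": [0,0,0],"hand": 0.8},{"offset": [24,1,0],"dr": [0,0,0],"hand": 0.8},{"offset": [27,1,0],"dr": [0,0,0],"hand": 0.8},{"offset": [30,1,0],"dr": [0,0,0],"hand": 0.8},{"offset": [32,1,0],"dr": [0,0,0],"hand": 0.8}])

```text
time: 11.0
eef_pos: [0.5842, -0.0022, 0.0115]
eef_rot: [-2.94, -1.106, -0.0]
force: [-0.6, 0.1, 0.3]
gripper_width: 0.0169
finger_force: 0.1
```

```bash
python3 look.py
```

```text
11.05 [ 0.5844 -0.0021  0.0116] [-0.00579882 -0.49876834  0.53941925]
well [35.2  1.1 -4.4] px [288. 197.]
loose_pod 0.65 [232. 154. 340. 262.] [ 34.    0.1 -26.4]
start_button_top 0.58 [403. 113. 471. 173.] [ 58.6  55.6 -26.4]
```

>>> apply_moves(targets=[{"offset": [1,0,0],"dr": [0,0,0],"hand": 0.8},{"offset": [2,0,0],"dr": [0,0,0],"hand": 0.8},{"offset": [3,0,0],"dr": [0,0,0],"hand": 0.8},{"offset": [4,0,0],"dr": [0,0,0],"hand": 0.8},{"offset": [4,0,0],"dr": [0,0,0],"hand": 0.8}])

```text
time: 11.65
eef_pos: [0.5872, 0.0003, 0.0116]
eef_rot: [2.94, 1.106, 0.0]
force: [-0.1, 0.3, 0.0]
gripper_width: 0.0172
finger_force: 0.0
```

```bash
python3 look.py
```

```text
11.7 [5.872e-01 3.000e-04 1.160e-02] [ 0.35595717 -0.31818478 -0.66968549]
well [31.6  1.  -4.4] px [288. 206.]
loose_pod 0.98 [233. 154. 338. 259.] [ 34.9  -0.  -26.4]
start_button_top 0.58 [401. 121. 468. 183.] [ 55.7  55.1 -26.4]
```

The outline shrank to 105 px and finger contact is zero, which suggests it dropped. I'll back off, rise and check.

>>> apply_moves(targets=[{"offset": [-6,0,0],"dr": [0,0,0],"hand": 0.8},{"offset": [-12,0,-5],"dr": [0,0,0],"hand": 0.8},{"offset": [-12,0,-40],"dr": [0,0,0],"hand": 0.9},{"offset": [-12,0,-75],"dr": [0,0,0],"hand": 1},{"offset": [-12,0,-75],"dr": [0,0,0],"hand": 1},{"offset": [-12,0,-75],"dr": [0,0,0],"hand": 1}])

```text
time: 12.4
eef_pos: [0.5784, -0.0081, 0.0879]
eef_rot: [2.94, 1.105, 0.003]
force: [-0.5, -0.6, -0.6]
gripper_width: -0.0
finger_force: 0.0
```

```bash
python3 look.py; python3 - <<'E'
from h import *
c=read_camera("wrist")["pixels"];k=read_camera("side")
u,v=proj(k,[.6,.0,.03]).astype(int)
a=cv2.resize(k["pixels"][v-30:v+30,u-40:u+40],(320,240),interpolation=cv2.INTER_CUBIC)
cv2.imwrite("pics/w7.png",np.hstack([cv2.resize(c,(480,360)),np.vstack([a,np.zeros((120,320,3),np.uint8)])]))
E
```

```text
12.45 [ 0.5776 -0.008   0.0864] [ 0.64508272 -0.44490151 -0.50461538]
well [44.2  1.1 70.3] px [286. 157.]
loose_pod 0.92 [248. 119. 318. 196.] [45.7 -0.6 48.3]
start_button_top 0.87 [361.  96. 402. 136.] [69.  55.4 48.3]
```

View pics/w7.png

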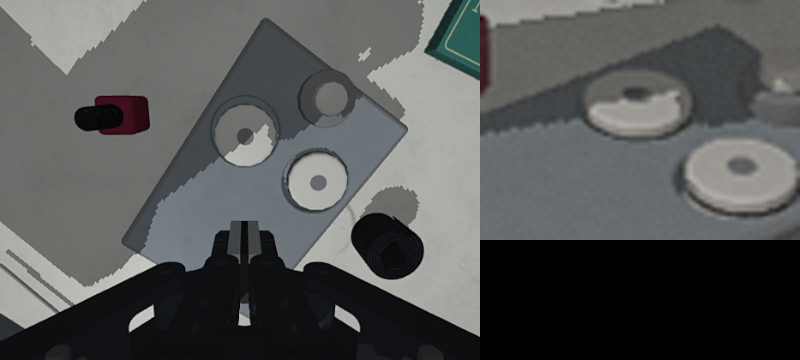

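The pod lies flat in the empty well at (245,135), matching the parked pod at (318,182). The button is at (329,99) in the scaled view, about (384,116) in full pixels.

```bash
python3 - <<'E'
from h import *
c=read_camera("wrist");s=robot.read_state();Rt=R.from_rotvec(s["eef_rot"]);e=np.array(s["eef_pos"]);print(e)
for uv in((384,115.5),(381.5,116)):p=ray(c,uv,.045);print(p,(1e3*Rt.inv().apply(p-e)).round(1))
E
```

```text
[ 0.57743185 -0.00770678  0.085442  ]
[ 0.6639793  -0.00255285  0.045     ] [68.6 53.2 40.3]
[ 0.6629071  -0.00172362  0.045     ] [68.3 51.9 40.3]
```

>>> apply_moves(targets=[{"offset": [34,26,0],"dr": [0,0,0],"hand": 1},{"offset": [67,53,0],"dr": [0,0,0],"hand": 1},{"offset": [67,53,0],"dr": [0,0,0],"hand": 1},{"offset": [67,53,20],"dr": [0,0,0],"hand": 1},{"offset": [67,53,40],"dr": [0,0,0],"hand": 1},{"offset": [67,53,50],"dr": [0,0,0],"hand": 1},{"offset": [67,53,50],"dr": [0,0,0],"hand": 1},{"offset": [67,53,50],"dr": [0,0,0],"hand": 1}])

```text
time: 13.5
eef_pos: [0.6635, -0.0034, 0.0374]
eef_rot: [2.94, 1.106, 0.001]
force: [0.1, 0.1, 0.6]
gripper_width: 0.0001
finger_force: 0.0
```

```bash
python3 look.py
```

```text
13.55 [ 0.6639 -0.0035  0.0381] [ 0.25392615 -0.04487069 -0.19996536]
well [-23.7 -52.4  21.9] px [188. 294.]
loose_pod 0.61 [142. 250. 227. 322.] [-12.3 -49.7  -0. ]
start_button_top 0.97 [267. 240. 313. 268.] [4.4 1.9 0.1]
```

>>> apply_moves(targets=[{"offset": [0,0,2],"dr": [0,0,0],"hand": 1},{"offset": [0,0,4],"dr": [0,0,0],"hand": 1},{"offset": [0,0,6],"dr": [0,0,0],"hand": 1},{"offset": [0,0,8],"dr": [0,0,0],"hand": 1},{"offset": [0,0,8],"dr": [0,0,0],"hand": 1}])

```text
time: 14.15
eef_pos: [0.6631, -0.0034, 0.028]
eef_rot: [-2.94, -1.106, 0.001]
force: [-0.1, 0.1, -1.4]
gripper_width: -0.0001
finger_force: 0.0
```

>>> apply_moves(targets=[{"offset": [0,0,1],"dr": [0,0,0],"hand": 1},{"offset": [0,0,2],"dr": [0,0,0],"hand": 1},{"offset": [0,0,3],"dr": [0,0,0],"hand": 1},{"offset": [0,0,3],"dr": [0,0,0],"hand": 1}])

```text
time: 14.55
eef_pos: [0.6634, -0.0034, 0.0257]
eef_rot: [2.94, 1.106, 0.0]
force: [-0.6, -0.9, 2.2]
gripper_width: -0.0001
finger_force: 1.0
```

>>> apply_moves(targets=[{"offset": [0,0,1],"dr": [0,0,0],"hand": 1},{"offset": [0,0,2],"dr": [0,0,0],"hand": 1},{"offset": [0,0,2],"dr": [0,0,0],"hand": 1}])

```text
time: 14.85
eef_pos: [0.6635, -0.0035, 0.0237]
eef_rot: [2.94, 1.106, 0.0]
force: [-1.8, -0.6, 3.4]
gripper_width: -0.0001
finger_force: 1.6
```

>>> apply_moves(targets=[{"offset": [0,0,1],"dr": [0,0,0],"hand": 1},{"offset": [0,0,2],"dr": [0,0,0],"hand": 1},{"offset": [0,0,2],"dr": [0,0,0],"hand": 1}])

```text
time: 15.15
eef_pos: [0.6635, -0.0034, 0.0226]
eef_rot: [2.94, 1.106, 0.001]
force: [-4.1, 0.6, 7.6]
gripper_width: -0.0002
finger_force: 4.0
```

>>> apply_moves(targets=[{"offset": [0,0,0.5],"dr": [0,0,0],"hand": 1},{"offset": [0,0,1],"dr": [0,0,0],"hand": 1},{"offset": [0,0,1],"dr": [0,0,0],"hand": 1}])

```text
time: 15.45
eef_pos: [0.6636, -0.0035, 0.0225]
eef_rot: [2.94, 1.106, 0.001]
force: [-5.6, -0.3, 11.5]
gripper_width: 0.0002
finger_force: 6.2
```

The force is 11.5 N with no further travel, so the button is at its hard stop, fully down. Releasing.

>>> apply_moves(targets=[{"offset": [0,0,-3],"dr": [0,0,0],"hand": 1},{"offset": [0,0,-12],"dr": [0,0,0],"hand": 1},{"offset": [0,0,-50],"dr": [0,0,0],"hand": 1},{"offset": [-40,-20,-90],"dr": [0,0,0],"hand": 1},{"offset": [-60,-20,-110],"dr": [0,0,0],"hand": 1},{"offset": [-60,-20,-110],"dr": [0,0,0],"hand": 1},{"offset": [-60,-20,-110],"dr": [0,0,0],"hand": 1}])

```text
time: 16.15
eef_pos: [0.6052, -0.0281, 0.1313]
eef_rot: [2.94, 1.105, 0.002]
force: [-1.0, 0.3, -1.7]
gripper_width: -0.0001
finger_force: 0.0
```

```bash
python3 - <<'E'
from h import *
c=read_camera("wrist")
for n,z in (("loose_pod",.030),("start_button_top",.045),("strap",.038),("polish_bottle",.038)):
  for r in recognise("wrist",n)[:2]:
    b=r["bbox"];print(n,round(r["score"],2),np.round(b),ray(c,((b[0]+b[2])/2,(b[1]+b[3])/2),z).round(4))
E
```

```text
loose_pod 0.85 [208. 131. 269. 190.] [0.6109 0.0215 0.03  ]
start_button_top 0.81 [298. 111. 332. 146.] [ 0.6639 -0.0036  0.045 ]
strap 0.84 [350. 235. 416. 302.] [ 0.6215 -0.114   0.038 ]
polish_bottle 0.85 [ 74. 127. 148. 166.] [0.5614 0.0951 0.038 ]
```

The pod is in the well, the button is up, and the bottle and strap are where they were. Handing in.

```bash
python3 -c "
from bench import robot
print(robot.close_job())"
```

```text
the job is handed in; nothing more can be done
None
```

I pushed the loose pod into the empty well, where it lies flat, then pressed the start button to its stop and released it; the other items stayed where they were, and I handed the job in at about 16 s with no verdict returned.

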